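Free the flip-stop link from its spring bar

ROBOT

A 6-joint arm with a two-finger parallel gripper is mounted at the origin on the work surface. World frame = base frame: x ahead of the robot, y to its left, z up, the work surface at z = 0. Lengths are in mm, angles in rad, forces in N, time in s.
With the tool pointing down it reaches from about 325 to 850 mm from the base axis. Payload 15.5 kg.
Tool frame: the origin (TCP) lies at the very end of the fingers, on their centre line; the grasp point (between the pads) lies 19 mm behind it; z points along the fingers, y is the line along which they close (so a half turn about z gives the same grasp; the last joint's range is limited). The gripper opens to 91 mm and grips with 3 to 60 N. Pads are 32 mm wide; open, the fingers measure 118 mm over their backs; the gripper's body (76 mm by 178 mm) begins 60 mm behind the grasp point.
Start: joints at [-1.425, 0.494, 1.345, -0, 1.302, -0.096], TCP at [149.658, -606.819, 213.915] pointing down, gripper open.
Joint ranges: [-2.91, 2.91], [-0.82, 2.16], [0.22, 2.67], [-1.22, 4.37], [0.12, 2.79], [-3.08, 3.08]. Speed limits (rad/s): [1.89, 1.89, 2.57, 3.01, 3.01, 3.01].

INTERFACE

Orientations are given as a unit quaternion [w, x, y, z].
In Python, from cell import arm gives the robot as it stands. The module is installed in compiled form; this text tells all that it offers.
- The arm moves only by the tool play_rows, never from a script. Its argument "commands" is a list that holds one entry, the list of rows, each a list of 6 numbers: the shift along the tool's x, y, z in cm, then the turn, a rotation vector about the tool's x, y, z in degrees. A call has 1 to 12 rows; each row is the pose to reach, as a shift and turn from the pose commanded when the call began, along the tool's axes at that moment; what a row does not reach only later rows make up. A row lasts 1/8 s, in which the tool goes at most 62.5 mm and 10.7 degrees, less where a joint would pass 70% of its speed; a pose out of reach is approached as far as the arm can. A call with a gripper value outside its range is refused whole. "hand" is the closure in counts, from 0 (fully open) to 255 (shut), set as the call begins (left out, the last holds). The fingers move at their own pace and stop on an object; "newtons" is the grip in N (left out, the last holds). Time passes only in rows, so rows that repeat a pose let the fingers close. It gives the time, the measured TCP pose, the force, the opening and the grip force at its end, in the units of the state.
- arm.state(): the state, without advancing time (a new reading comes with each control period).
- arm.snapshot(name): name is "scene" or "top" or "wrist"; returns the picture (384x512x3 uint8, red, green, blue); there is no depth.
- arm.get_calibration(name): a dict with "fx", "fy", "cx", "cy" (pixels), "k1" (the pictures are not rectified: a ray, as slopes to the right and down, at radius r is drawn at 1 + k1 r^2 times it, then the intrinsics apply), "R" (3x3) and "t" (3): a world point X has camera coordinates R X + t; the wrist camera has in their place "hand_eye" (4x4, takes a point from camera to tool coordinates, whose origin is the TCP and whose axes are the flange's). Camera axes: x right, y down, z forward; pixel columns grow to the right and rows downward; lengths in mm; the calibration is good to about 2 mm. A picture is of the moment at which its call begins: read the wrist's pose just before it. get_calibration takes no time and is no camera call.
- arm.close_job(): hands the job in; it is judged then, once.
Trained networks look in the newest picture that a camera, given by its name, has taken for a name from the list of things; names that differ only in an ending like _2 or _b are one class to them, and where a whole thing is asked for, a point or a joint stands for the part that bears it (a point fixed in the world has none). Each returns a list of dicts, best first, with "conf" (0 to 1); they miss things now and then, are a little off and sometimes report something else, mostly with a low value. They report only what shows in the picture. A call takes as long as a camera call. They do not tell look-alikes from the thing itself.
- arm.find_in(camera, name): "uv" ([column, row] in pixels, amid what is visible of it).
- arm.masks_of(camera, name): "region" (384x512 bool, what is visible of it) and "uv" ([column, row] in pixels, amid what is visible of it).
- arm.pinpoint(camera, name): "uv" ([column, row] in pixels: a listed point, or the origin of a listed thing).
The state is a dict: "t": time; "joint_pos": joint angles; "qvel": joint speeds; "effort": joint torques, N m; "ee_pos": TCP position; "tcp_rot": TCP orientation; "ft_force": force on the tool from outside, world axes, zero at the start; "torque": the same for the moment, N m; "gripper_width": finger opening in mm; "gripper_force": force on a finger pad.
Only numpy, scipy, OpenCV 4.12 (cv2) and the standard library are available. Lean on these libraries where they do the work, as an engineer would, in place of code of your own. Each camera call takes 0.05 s, during which the arm holds its last target. There are 200 camera calls.

TASK

Take the forked tool from its wooden holder, straddle the spring bar of the flip-stop carrier with it and push the bar's brass collar gently sideways, no harder than its spring needs, until the red stop link springs up; do not ram or overload the bar or carrier, do not work the bar with the bare gripper, and ease the bar back instead of letting it snap. Put the forked tool back down fully in its holder, lift the freed stop link out of the pocket and set it down (do not drop it) in the black tray. Leave the other things on the bench where they are.

Things in the scene. Friction and masses are not known exactly. Their poses are not given: they have to be found in the camera images.
- carrier: aluminium flip-stop carrier fixed to the bench. Origin: centre of its pocket at bench level; z up; y is the spring bar's axis. Base plate 12 mm high, x +-38, y -50 to +105 mm. Pocket with four walls up to z = 70 mm (outside x +-26, y -17.5 to +21.5 mm) holds the link. Outer lug for the bar's far end and coil spring: y 78 to 86 mm, top z = 62 mm.
- gap (a point): point on the axis of the bare bar (42 mm over the bench, carrier y = 29 mm) where the fork goes in from above. The pocket wall (70 mm high) ends at carrier y = 21.5 mm; the brass collar's near face lies anywhere from y = 36.5 to 50.5 mm (it is clamped on the bar at a different spot each time and not measured: feel for it). Below the bar it is open down to the base plate, 12 mm over the bench.
- bar: sprung steel rod, 8 mm, along carrier y, carrying a fixed brass collar (26 mm diameter, 5 mm thick). Origin: on its axis, at its red far end (carrier y = 92 mm at rest). Slides only to carrier +y, hard stop at 10.5 mm; lets the link go after 6.5 to 9.5 mm, mostly 8. Spring 2 N + 0.4 N per mm, friction adds 1 to 3 N until then. Over 12 N from the tool on bar or carrier is too much; over 0.25 m/s is snapping.
- link: red stop link, upright block 36 (x) x 16 (y) x 56 mm high, about 100 g. Origin: centre of its underside; x, y as the carrier's. Locked: origin 34 mm over the bench, top 90 mm. When the bar lets go, a sprung kicker under it (2 to 4 N) lifts it 18 mm and keeps it up, also once the bar has returned below it: origin 52 mm, top 108 mm. Then it lifts straight up; 1.5 mm play in the pocket.
- fork: forked tool, 110 mm long, about 120 g, prongs down. Origin: midway between the prong tips; z up to the handle; x the line through both prongs, y the blade thickness. Prongs 24 mm long, 6 mm wide, 5 mm thick, slot between them 14 mm; steel neck to z = 50; blue handle block 20 (x) x 30 (y) mm, z 50 to 110. Best gripped across its 20 mm (x). Same after half a turn about z.
- holder: wooden block fixed to the bench, 80 (x) x 75 (y) x 60 mm high. Origin: centre of its underside. A through slot 32 (x) x 13 mm (y) at its centre holds the fork, which hangs by its handle's shoulder on the block's top: prong tips 10 mm over the bench, fork x along holder x.
- tray: black open parts tray fixed to the bench, 130 (x) x 150 (y) x 35 mm high, walls and floor 4 mm thick. Origin: centre of its underside.
- offcut: loose pine offcut 50 x 110 x 22 mm, bystander. Origin: centre of underside
- jar: loose amber jar with yellow cap, 52 mm diameter, 60 mm high, bystander. Origin: centre of underside
- screwdriver: loose screwdriver, 160 mm long, lying, bystander. Its x axis runs from handle to tip
Mind the look-alikes: they are no part of the job. Of the things shaped like the fork, the blue one is meant.

How it is judged:
By the outcome, as a careful person would: the job done as asked, in the order asked, and still so for the second after the job is handed in, with the robot touching nothing.
It also fails if it takes over 72 s, if anything falls off the work surface, if the arm or the gripper's body presses on something with over 40 N, if the wrist force passes 120 N, or if a joint passes its speed limit or range.

## Working session

There is one attempt and no reset: what is moved stays moved. The work goes in short steps, Python scripts to look and compute and a tool call to move; the robot and the scene stay as the last step left them, time stands still between calls to the robot, and variables do not carry over. Pictures are saved under pics/ and viewed, at most 10 in all, crops included, and the job is handed in when it is done.

Besides the shell and the picture viewer there is one more tool, called after "Emit:" by a JSON object that holds its "method" and its "body", one argument or row to a line. play_rows: Moves the arm, as the interface text tells. Its arguments: {"type":"object","properties":{"commands":{"type":"array","items":{"type":"array","items":{"type":"array","items":{"type":"number"}}}},"hand":{"type":"number"},"newtons":{"type":"number"}},"required":["commands"]}

```bash
mkdir -p pics; cat > h.py <<'E'
import numpy as np, cv2
from cell import arm
from scipy.spatial.transform import Rotation as Rn
def rot(q): return Rn.from_quat([q[1],q[2],q[3],q[0]]).as_matrix()
def cam(name,st=None):
    c=arm.get_calibration(name)
    if name=="wrist":
        st=st or arm.state(); H=np.array(c["hand_eye"]); T=np.eye(4); T[:3,:3]=rot(st["tcp_rot"]); T[:3,3]=st["ee_pos"]
        W=np.linalg.inv(T@H); R,t=W[:3,:3],W[:3,3]
    else: R,t=np.array(c["R"]),np.array(c["t"])
    return c,R,t
def ray(uv,cm):
    c,R,t=cm; K=np.array([[c["fx"],0,c["cx"]],[0,c["fy"],c["cy"]],[0,0,1]])
    p=cv2.undistortPoints(np.array([[uv]],float),K,np.array([c["k1"],0,0,0,0.]))[0,0]
    return -R.T@t, R.T@np.array([p[0],p[1],1])
def onz(uv,cm,z):
    o,d=ray(uv,cm); return (o+d*(z-o[2])/d[2])
def proj(X,cm):
    c,R,t=cm; p=R@np.array(X,float)+t; s=p[:2]/p[2]; s=s*(1+c["k1"]*(s@s)); return np.array([c["fx"]*s[0]+c["cx"],c["fy"]*s[1]+c["cy"]])
def snap(name,f=None):
    st=arm.state(); im=arm.snapshot(name)
    if f: cv2.imwrite("pics/"+f,im[:,:,::-1])
    return im,cam(name,st)
E
python3 - <<'E'
from h import *
np.set_printoptions(precision=1,suppress=True)
ims=[]
for n in("top","scene"):
    im,cm=snap(n); cv2.imwrite(f"pics/{n}0.png",im[:,:,::-1])
    print(n,-cm[1].T@cm[2])
    for o in("carrier","gap","bar","link","fork","holder","tray","offcut","jar","screwdriver"):
        z=dict(gap=42,bar=42,link=34,fork=10).get(o,0)
        for d in arm.pinpoint(n,o)[:3]: print(o,np.array(d["uv"]),round(d["conf"],2),onz(d["uv"],cm,z)[:2])
s=arm.state();print(s["t"],s["tcp_rot"],rot(s["tcp_rot"]))
E
```

```text
top [516.6   5.7 895.9]
carrier [282.5 240.4] 0.63 [500.4 -62.4]
gap [272.  237.2] 0.89 [509.4 -34.2]
bar [245.3 231.6] 0.57 [524.4  29.9]
link [284.3 241.3] 0.53 [498.7 -64.1]
fork [129. 257.] 0.53 [465.9 327.3]
fork [124.1 221.8] 0.52 [555.4 340.9]
fork [149.  217.1] 0.52 [566.2 275.6]
tray [368.6 247.6] 0.84 [ 475.9 -281. ]
offcut [242.6 157.1] 0.75 [717.3  34. ]
jar [304. 161.] 0.62 [ 703. -125.]
screwdriver [160.3 165.6] 0.57 [700.9 250. ]
scene [988.4 518.3 608.7]
carrier [277.  176.8] 0.61 [499.1 -77.5]
carrier [300.1 191.4] 0.29 [490.6   1.5]
gap [285.1 174.4] 0.86 [511.8 -31.7]
bar [298.1 186.1] 0.57 [516.2  20.2]
link [281.  169.1] 0.73 [499.5 -62. ]
fork [423.5 266.2] 0.9 [456.7 328.2]
fork [396.6 297.4] 0.69 [556.1 341.4]
fork [363.6 281.6] 0.67 [577.2 280.3]
holder [419.4 271.1] 0.88 [464.5 327.3]
tray [238.2 137. ] 0.97 [ 470.9 -293.5]
tray [302.1 306.9] 0.69 [700.4 246.3]
tray [298.2 188.3] 0.17 [486.5 -10.1]
offcut [224.2 241.9] 0.93 [726.5  27.3]
jar [196.8 196. ] 0.81 [ 698.5 -138.2]
jar [223.5 244.9] 0.26 [732.2  33.5]
screwdriver [302.5 309.7] 0.58 [703.7 251.1]
screwdriver [239.2 141.6] 0.57 [ 482.5 -271.5]
1.1 [-0.   1.   0.1 -0. ] [[ 1.   0.2 -0. ]
 [ 0.2 -1.   0. ]
 [-0.  -0.  -1. ]]
```

View pics/top0.png

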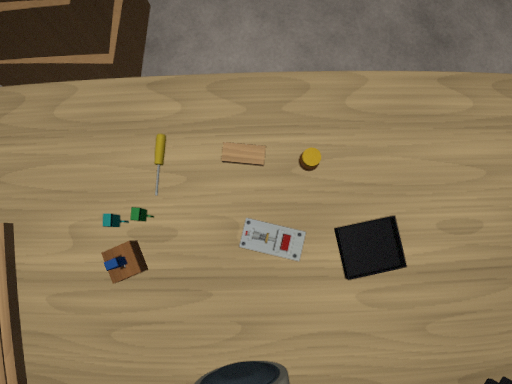

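View pics/scene0.png

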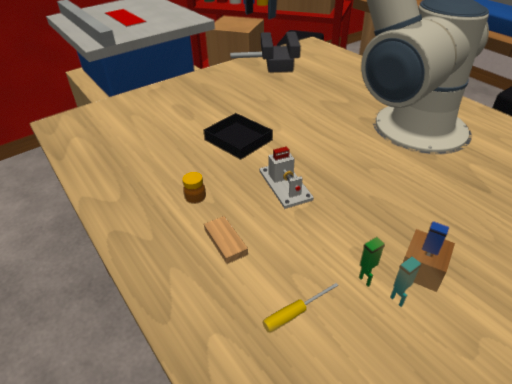

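The top view shows the carrier near (275,240), the tray at (370,247), and the blue fork in its holder at (123,262). The teal (112,221) and green (140,214) look-alikes stand next to the holder. The scene view agrees, with the link at (281,155) and the blue fork at (436,238).

```bash
cat >> h.py <<'E'
def plan(p,psi=None):
    "tool-frame shift (cm) and turn about tool z (deg) from commanded~measured pose to p with tool x at world angle psi(deg)"
    s=arm.state(); R=rot(s["tcp_rot"]); d=R.T@(np.array(p,float)-s["ee_pos"])/10
    c=np.degrees(np.arctan2(R[1,0],R[0,0])); 
    r=np.zeros(3)
    if psi is not None:
        a=np.radians(psi); T=np.array([[np.cos(a),np.sin(a),0],[np.sin(a),-np.cos(a),0],[0,0,-1]])
        r=np.degrees(Rn.from_matrix(R.T@T).as_rotvec())
    print("psi now",c.round(2),"shift",d.round(3),"turn",r.round(2))
E
python3 - <<'E'
from h import *
np.set_printoptions(precision=1,suppress=True)
print(np.array(arm.get_calibration("wrist")["hand_eye"]),arm.get_calibration("wrist")["fx"])
for p,a in(((400,-300,300),20),((480,-30,330),50),((430,250,300),70)): plan(p,a)
for o in("holder","tray","carrier"):
    m=sorted(arm.masks_of("top",o),key=lambda d:-d["conf"])
    for d in m[:2]:
        c,_=cv2.findContours(d["region"].astype(np.uint8),0,2)
        c=max(c,key=cv2.contourArea); print(o,d["conf"],[onz(q,cam("top"),{"holder":60,"tray":35,"carrier":12}[o])[:2] for q in cv2.boxPoints(cv2.minAreaRect(c))])
E
```

```text
[[   0.    -1.    -0.3   78.6]
 [   1.     0.     0.     0. ]
 [  -0.    -0.3    1.  -170.2]
 [   0.     0.     0.     1. ]] 276.228176330992
psi now 13.85 shift [ 31.7 -23.8  -8.6] turn [-0.   0.  -6.2]
psi now 13.85 shift [ 45.9 -48.1 -11.6] turn [ -0.    0.  -36.1]
psi now 13.85 shift [ 47.7 -76.5  -8.6] turn [ -0.   -0.  -56.1]
holder 0.93 [array([481.1, 382.2]), array([514.9, 292. ]), array([439.3, 260.8]), array([405.4, 349.8])]
tray 0.38 [array([659.3, 263.4]), array([780.2, 251.8]), array([776.6, 227.6]), array([656.1, 239.5])]
tray 0.29 [array([697.2,  88.3]), array([750.7,  83. ]), array([737.9, -24.9]), array([684.7, -18.8])]
carrier 0.55 [array([486.6,  49.2]), array([561.8,  28.6]), array([ 520.7, -120.5]), array([446.1, -98.9])]
```

```bash
python3 - <<'E'
from h import *
plan((460,-95,330),70)
E
```

```text
psi now 13.85 shift [ 42.387 -42.259 -11.606] turn [ -0.    -0.   -56.15]
```

Emit:
{"method": "play_rows", "body": {
  "commands": [
    [[42.4, -42.3, -11.6, 0, 0, -56], [42.4, -42.3, -11.6, 0, 0, -56], [42.4, -42.3, -11.6, 0, 0, -56], [42.4, -42.3, -11.6, 0, 0, -56], [42.4, -42.3, -11.6, 0, 0, -56], [42.4, -42.3, -11.6, 0, 0, -56], [42.4, -42.3, -11.6, 0, 0, -56], [42.4, -42.3, -11.6, 0, 0, -56], [42.4, -42.3, -11.6, 0, 0, -56], [42.4, -42.3, -11.6, 0, 0, -56], [42.4, -42.3, -11.6, 0, 0, -56], [42.4, -42.3, -11.6, 0, 0, -56]]
  ]
}}

```text
t: 2.75
ee_pos: [459.8, -94.7, 329.8]
tcp_rot: [-0.0, 0.82, 0.573, -0.0]
ft_force: [-1.1, -0.3, -0.2]
gripper_width: 91.4
gripper_force: 0.0
```

```bash
python3 - <<'E'
from h import *
np.set_printoptions(precision=1,suppress=True)
im,cm=snap("wrist","w1.png"); print(arm.state()["t"],-cm[1].T@cm[2])
for o,z in(("carrier",0),("gap",42),("bar",42),("link",34)):
    for d in arm.pinpoint("wrist",o)[:2]: print(o,np.array(d["uv"]),round(d["conf"],2),onz(d["uv"],cm,z)[:2])
plan((435,265,300),70)
E
```

```text
2.8 [486.5 -20.5 499.9]
carrier [273.7 138.8] 0.61 [496.9 -66.4]
gap [275.4 121.6] 0.59 [507.5 -38. ]
bar [271.3  79.7] 0.54 [522.   22.9]
link [277.9 140.5] 0.54 [501.8 -68.3]
psi now 69.77 shift [ 33.  -14.8   3. ] turn [-0.   0.  -0.2]
```

View pics/w1.png

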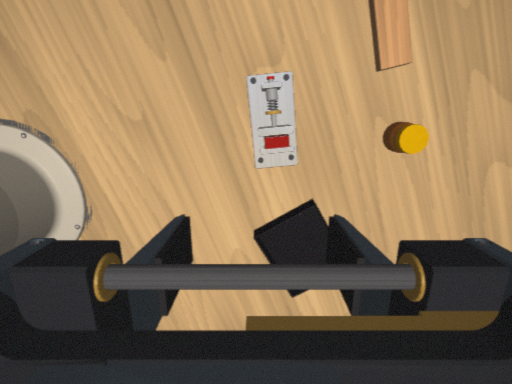

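The wrist view shows the carrier plate with corners at about (248,76), (293,72), (298,165) and (256,168). The collar is at (271,112) and the red link at (277,142). I'll fit the plate corners for a more accurate pose.

```bash
python3 - <<'E'
from h import *
from scipy.optimize import least_squares
np.set_printoptions(precision=1,suppress=True)
im=cv2.imread("pics/w1.png"); cm=cam("wrist")
roi=im[55:190,225:325]; hsv=cv2.cvtColor(roi,cv2.COLOR_BGR2HSV)
m=((hsv[...,1]<50)&(hsv[...,2]>90)).astype(np.uint8)
c,_=cv2.findContours(m,0,2); c=max(c,key=cv2.contourArea); h=cv2.convexHull(c)[:,0]+[225,55]
b=cv2.boxPoints(cv2.minAreaRect(h.astype(np.float32))); print(b)
W=np.array([onz(q,cm,12)[:2] for q in h])
r=cv2.minAreaRect(W.astype(np.float32)); print("rect",r)
bp=cv2.boxPoints(r); print(bp); 
for i in range(2): e=bp[i+1]-bp[i]; print(np.linalg.norm(e),np.degrees(np.arctan2(e[1],e[0])))
E
```

```text
[[246.   75.1]
 [291.6  70.9]
 [300.1 163.8]
 [254.5 168. ]]
rect ((504.35955810546875, -38.35272979736328), (153.33856201171875, 74.85328674316406), 75.20254516601562)
[[ 448.6 -102.9]
 [ 521.  -122. ]
 [ 560.1   26.2]
 [ 487.8   45.3]]
74.85326 -14.797457
153.33856 75.20255
```

Emit:
{"method": "play_rows", "body": {
  "commands": [
    [[33, -14.8, 3, 0, 0, 0], [33, -14.8, 3, 0, 0, 0], [33, -14.8, 3, 0, 0, 0], [33, -14.8, 3, 0, 0, 0], [33, -14.8, 3, 0, 0, 0], [33, -14.8, 3, 0, 0, 0], [33, -14.8, 3, 0, 0, 0], [33, -14.8, 3, 0, 0, 0]]
  ]
}}

```text
t: 4.0
ee_pos: [434.8, 265.5, 299.8]
tcp_rot: [0.0, 0.82, 0.572, -0.0]
ft_force: [-0.3, -0.8, 0.6]
gripper_width: 90.9
gripper_force: 0.0
```

```bash
python3 - <<'E'
from h import *
np.set_printoptions(precision=1,suppress=True)
im,cm=snap("wrist","w2.png"); print(arm.state()["t"],arm.state()["ee_pos"],-cm[1].T@cm[2])
for o,z in(("fork",10),("holder",0)):
    for d in arm.pinpoint("wrist",o)[:3]: print(o,np.array(d["uv"]),round(d["conf"],2),onz(d["uv"],cm,z)[:2])
E
```

```text
4.05 [435.  265.1 300. ] [461.6 339.7 470. ]
fork [332.8 129.7] 0.96 [565.9 278. ]
fork [260.5 121.7] 0.77 [460.2 330.1]
fork [313.9  90.3] 0.67 [554.6 345.9]
holder [260.8 126.4] 0.95 [458.1 322.7]
```

View pics/w2.png

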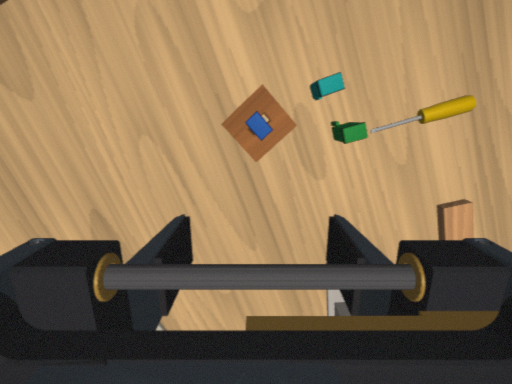

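The blue fork stands in the holder at (260,125), and the holder top is a diamond from (222,125) to (295,125). The green (350,131) and teal (328,85) look-alikes are about 100 mm to the right.

```bash
python3 - <<'E'
from h import *
np.set_printoptions(precision=1,suppress=True)
im=cv2.imread("pics/w2.png"); cm=cam("wrist")
hsv=cv2.cvtColor(im,cv2.COLOR_BGR2HSV)
def fit(m,z,x0,y0,x1,y1):
    M=np.zeros_like(m); M[y0:y1,x0:x1]=m[y0:y1,x0:x1]
    c,_=cv2.findContours(M,0,2); c=max(c,key=cv2.contourArea); h=cv2.convexHull(c)[:,0]
    W=np.array([onz(q,cm,z)[:2] for q in h]); r=cv2.minAreaRect(W.astype(np.float32)); bp=cv2.boxPoints(r); print("ctr",r[0])
    for i in range(2): e=bp[i+1]-bp[i]; print(np.linalg.norm(e),np.degrees(np.arctan2(e[1],e[0])))
b=((hsv[...,0]>105)&(hsv[...,0]<130)&(hsv[...,1]>120)).astype(np.uint8)
fit(b,120,235,95,290,155); fit(b,60,235,95,290,155)
print(hsv[125,235],hsv[125,215])
w=((hsv[...,0]<14)&(hsv[...,1]>110)&(hsv[...,2]<150)).astype(np.uint8)|b
w=cv2.morphologyEx(w,cv2.MORPH_OPEN,np.ones((5,5)))
fit(w,60,205,70,310,175)
v=cv2.resize(im[75:175,205:315],None,fx=5,fy=5,interpolation=cv2.INTER_CUBIC); cv2.imwrite("pics/w2c.png",v)
E
```

```text
ctr (457.1772155761719, 327.98565673828125)
28.142763 -66.582985
18.92907 23.417109
ctr (456.3648681640625, 326.0791015625)
32.96345 -66.58299
22.171457 23.417046
[ 12 152 144] [ 17 110 192]
ctr (456.2265625, 326.560546875)
32.13807 -65.681366
22.10796 24.318672
```

View pics/w2c.png

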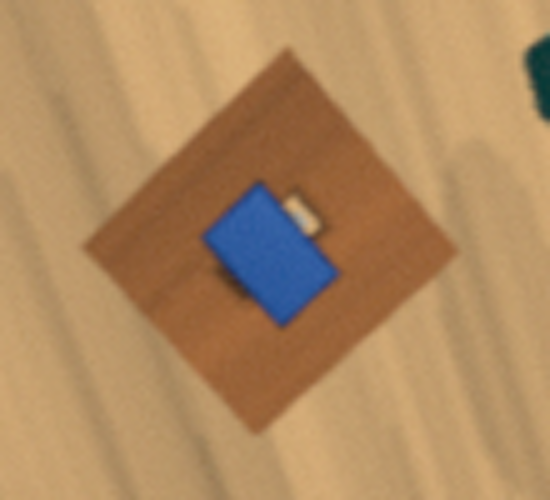

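```bash
python3 - <<'E'
from h import *
cm=cam("wrist")
C=np.array([onz(q,cm,60)[:2] for q in((262.4,84.4),(296.6,125),(256.4,162),(222,124))]); print(C.mean(0),np.diff(C,axis=0))
plan((457,327.8,180),113.4);plan((457,327.8,76),113.4)
E
```

```text
[457.84206023 327.49440513] [[ 27.52844983 -68.14094498]
 [-72.90667592 -30.17350385]
 [-27.27869113  68.57084799]]
psi now 69.75 shift [ 6.65  -0.122 12.012] turn [ 1.000e-02  0.000e+00 -4.365e+01]
psi now 69.75 shift [ 6.65  -0.124 22.412] turn [ 1.000e-02  0.000e+00 -4.365e+01]
```

Emit:
{"method": "play_rows", "body": {
  "commands": [
    [[6.65, -0.1, 12, 0, 0, -43.2], [6.65, -0.1, 12, 0, 0, -43.2], [6.65, -0.1, 12, 0, 0, -43.2], [6.65, -0.1, 12, 0, 0, -43.2], [6.65, -0.1, 12, 0, 0, -43.2], [6.65, -0.1, 16, 0, 0, -43.2], [6.65, -0.1, 20, 0, 0, -43.2], [6.65, -0.1, 22.4, 0, 0, -43.2], [6.65, -0.1, 22.4, 0, 0, -43.2]]
  ]
}}

```text
t: 5.28
ee_pos: [456.3, 328.0, 75.1]
tcp_rot: [-0.001, 0.554, 0.833, -0.001]
ft_force: [-0.1, -0.4, -0.0]
gripper_width: 91.3
gripper_force: 0.0
```

Emit:
{"method": "play_rows", "body": {
  "commands": [
    [[0, 0, 0, 0, 0, 0], [0, 0, 0, 0, 0, 0], [0, 0, 0, 0, 0, 0], [0, 0, 0, 0, 0, 0], [0, 0, 0, 0, 0, 0], [0, 0, 0, 0, 0, 0], [0, 0, 0, 0, 0, 0], [0, 0, 0, 0, 0, 0]]
  ],
  "hand": 255,
  "newtons": 50
}}

```text
t: 6.28
ee_pos: [456.7, 329.0, 75.9]
tcp_rot: [-0.0, 0.552, 0.834, 0.0]
ft_force: [-0.7, 0.1, -0.1]
gripper_width: 20.2
gripper_force: 50.0
```

```bash
python3 - <<'E'
from h import *
plan((456.5,328.5,230),113);plan((489,-95,230),75.2)
E
```

```text
psi now 113.05 shift [ -0.035  -0.041 -15.412] turn [-0.   -0.    0.05]
psi now 113.05 shift [-40.276 -13.635 -15.412] turn [-0.   -0.   37.85]
```

Emit:
{"method": "play_rows", "body": {
  "commands": [
    [[0, 0, -4, 0, 0, 0], [0, 0, -9.5, 0, 0, 0], [0, 0, -15.4, 0, 0, 0], [-40.3, -13.6, -15.4, 0, 0, 37.85], [-40.3, -13.6, -15.4, 0, 0, 37.85], [-40.3, -13.6, -15.4, 0, 0, 37.85], [-40.3, -13.6, -15.4, 0, 0, 37.85], [-40.3, -13.6, -15.4, 0, 0, 37.85], [-40.3, -13.6, -15.4, 0, 0, 37.85], [-40.3, -13.6, -15.4, 0, 0, 37.85], [-40.3, -13.6, -15.4, 0, 0, 37.85], [-40.3, -13.6, -15.4, 0, 0, 37.85]]
  ]
}}

```text
t: 7.78
ee_pos: [489.1, -94.9, 229.7]
tcp_rot: [-0.0, 0.792, 0.61, -0.0]
ft_force: [-0.2, 0.2, -0.8]
gripper_width: 19.6
gripper_force: 50.0
```

```bash
python3 - <<'E'
from h import *
np.set_printoptions(precision=1,suppress=True)
im,cm=snap("wrist"); s=arm.state(); print(s["t"],s["ee_pos"],s["gripper_width"],s["ft_force"])
R=rot(s["tcp_rot"]); tip=lambda x,z: np.array(s["ee_pos"])+R@np.array([0,x,66-z])
for o,z in(("carrier",0),("gap",42),("bar",42),("link",34)):
    for d in arm.pinpoint("wrist",o)[:1]: print(o,np.array(d["uv"]),round(d["conf"],2),onz(d["uv"],cm,z)[:2])
print("handle top corners proj",[proj(np.array(s["ee_pos"])+R@np.array([a,b,-44]),cm) for a in(15,) for b in(-10,10)], "tips",[proj(tip(x,0),cm) for x in(-13,13)])
hsv=cv2.cvtColor(im,cv2.COLOR_RGB2HSV)
m=(((hsv[...,0]<6)|(hsv[...,0]>174))&(hsv[...,1]>150)&(hsv[...,2]>100)).astype(np.uint8)
c,_=cv2.findContours(m,0,2)
for k in c:
    if cv2.contourArea(k)>8:
        W=np.array([onz(q[0],cm,90)[:2] for q in k]); print(cv2.contourArea(k),cv2.minAreaRect(k.astype(np.float32)),cv2.minAreaRect(W.astype(np.float32)))
cv2.imwrite("pics/w3.png",cv2.resize(im[:,:,::-1],None,fx=1.56,fy=1.56,interpolation=cv2.INTER_CUBIC))
cv2.imwrite("pics/w3raw.png",im[:,:,::-1])
E
```

```text
7.825 [489.1 -94.4 229.8] 19.707479194131743 [ 0.4  0.6 -0.2]
carrier [263.2 151.8] 0.78 [501.4 -68.2]
gap [261.1 132.6] 0.69 [505.7 -38.9]
bar [261.4  74.7] 0.66 [523.2  26.4]
link [262.3 152.6] 0.97 [500.6 -64.7]
handle top corners proj [array([240., 247.]), array([279.8, 247. ])] tips [array([245.2, 206.4]), array([274.1, 206.4])]
389.5 ((260.0, 158.5), (13.0, 30.0), 90.0) ((497.72442626953125, -63.40035629272461), (14.634735107421875, 33.92046356201172), 75.19700622558594)
15.0 ((259.5, 74.5), (3.0, 7.0), 90.0) ((519.4192504882812, 21.039827346801758), (2.8682048320770264, 7.258984565734863), 75.17411804199219)
```

View pics/w3.png

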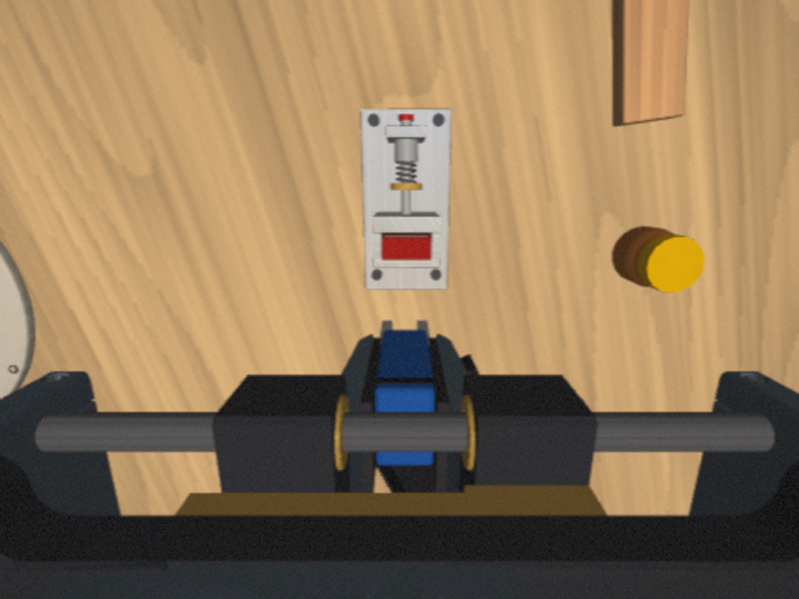

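The wrist view shows the carrier square to the tool: link at (260,158), bar at column 260, collar at row 119. The prong tips are at columns 248 and 270, so the fork is centred on the bar.

Emit:
{"method": "play_rows", "body": {
  "commands": [
    [[6.13, 0.03, 0, 0, 0, 0], [6.13, 0.03, 4, 0, 0, 0], [6.13, 0.03, 8, 0, 0, 0], [6.13, 0.03, 10.4, 0, 0, 0], [6.13, 0.03, 10.4, 0, 0, 0], [6.13, 0.03, 10.9, 0, 0, 0], [6.13, 0.03, 11.4, 0, 0, 0], [6.13, 0.03, 11.9, 0, 0, 0], [6.13, 0.03, 12, 0, 0, 0]]
  ]
}}

```text
t: 9.15
ee_pos: [505.3, -35.9, 109.8]
tcp_rot: [-0.0, 0.792, 0.61, -0.0]
ft_force: [0.2, 1.1, -1.7]
gripper_width: 20.1
gripper_force: 50.0
```

Emit:
{"method": "play_rows", "body": {
  "commands": [
    [[0, 0, 0.4, 0, 0, 0], [0, 0, 0.8, 0, 0, 0], [0, 0, 1.2, 0, 0, 0], [0, 0, 1.57, 0, 0, 0], [0, 0, 1.57, 0, 0, 0]]
  ]
}}

```text
t: 9.78
ee_pos: [505.2, -35.9, 93.9]
tcp_rot: [-0.0, 0.792, 0.61, -0.0]
ft_force: [-0.3, -0.2, -0.3]
gripper_width: 19.7
gripper_force: 50.0
```

```bash
python3 - <<'E'
from h import *
np.set_printoptions(precision=2,suppress=True)
s=arm.state(); print(s["t"],np.array(s["ee_pos"]),s["ft_force"],s["gripper_width"])
im,cm=snap("scene"); cv2.imwrite("pics/s1.png",cv2.resize(im[120:230,220:350,::-1],None,fx=5,fy=5,interpolation=cv2.INTER_CUBIC))
E
```

```text
9.775 [505.16 -35.88  93.89] [-0.33 -0.24 -0.28] 19.72162418436994
```

View pics/s1.png

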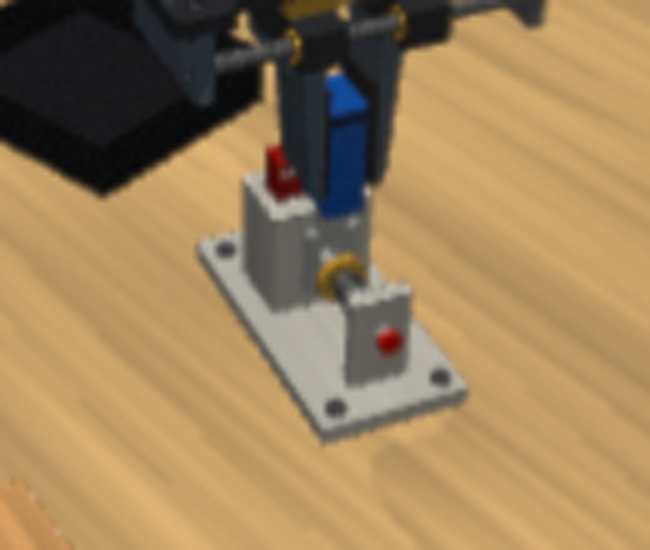

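Emit:
{"method": "play_rows", "body": {
  "commands": [
    [[0.1, 0, 0, 0, 0, 0], [0.2, 0, 0, 0, 0, 0], [0.3, 0, 0, 0, 0, 0], [0.4, 0, 0, 0, 0, 0], [0.4, 0, 0, 0, 0, 0]]
  ]
}}

```text
t: 10.45
ee_pos: [506.4, -32.0, 94.2]
tcp_rot: [-0.0, 0.792, 0.61, 0.0]
ft_force: [-0.2, 0.2, -1.5]
gripper_width: 19.4
gripper_force: 50.0
```

Emit:
{"method": "play_rows", "body": {
  "commands": [
    [[0.1, 0, 0, 0, 0, 0], [0.2, 0, 0, 0, 0, 0], [0.3, 0, 0, 0, 0, 0], [0.4, 0, 0, 0, 0, 0], [0.4, 0, 0, 0, 0, 0]]
  ]
}}

```text
t: 11.08
ee_pos: [507.4, -28.1, 94.2]
tcp_rot: [0.0, 0.792, 0.61, 0.0]
ft_force: [0.2, -0.3, -1.5]
gripper_width: 19.6
gripper_force: 50.0
```

Emit:
{"method": "play_rows", "body": {
  "commands": [
    [[0.1, 0, 0, 0, 0, 0], [0.2, 0, 0, 0, 0, 0], [0.3, 0, 0, 0, 0, 0], [0.3, 0, 0, 0, 0, 0]]
  ]
}}

```text
t: 11.58
ee_pos: [508.1, -25.4, 94.2]
tcp_rot: [0.0, 0.792, 0.61, -0.0]
ft_force: [-0.1, -3.8, -1.2]
gripper_width: 19.8
gripper_force: 50.0
```

Emit:
{"method": "play_rows", "body": {
  "commands": [
    [[0.1, 0, 0, 0, 0, 0], [0.2, 0, 0, 0, 0, 0], [0.2, 0, 0, 0, 0, 0]]
  ]
}}

```text
t: 11.95
ee_pos: [508.7, -23.3, 94.2]
tcp_rot: [-0.0, 0.792, 0.61, -0.0]
ft_force: [-0.9, -4.2, -1.3]
gripper_width: 19.7
gripper_force: 50.0
```

Emit:
{"method": "play_rows", "body": {
  "commands": [
    [[0.1, 0, 0, 0, 0, 0], [0.2, 0, 0, 0, 0, 0], [0.2, 0, 0, 0, 0, 0]]
  ]
}}

```text
t: 12.32
ee_pos: [509.2, -21.4, 94.2]
tcp_rot: [0.0, 0.792, 0.61, -0.0]
ft_force: [-1.8, -3.9, -1.6]
gripper_width: 19.9
gripper_force: 50.0
```

```bash
cat >> h.py <<'E'
def redtop():
    im,_=snap("scene"); hsv=cv2.cvtColor(im,cv2.COLOR_RGB2HSV)[140:175,262:300]
    m=((hsv[...,0]<6)|(hsv[...,0]>174))&(hsv[...,1]>130)&(hsv[...,2]>60)
    r=np.nonzero(m)[0]; print("red",m.sum(),r.min()+140 if len(r) else None,arm.state()["t"],np.round(arm.state()["ft_force"],1))
E
python3 -c "from h import *;redtop()"
```

```text
red 46 149 12.375 [-0.2 -5.4 -0.5]
```

Emit:
{"method": "play_rows", "body": {
  "commands": [
    [[0.05, 0, 0, 0, 0, 0], [0.1, 0, 0, 0, 0, 0], [0.1, 0, 0, 0, 0, 0]]
  ]
}}

```text
t: 12.75
ee_pos: [509.4, -20.5, 94.2]
tcp_rot: [0.0, 0.792, 0.61, -0.0]
ft_force: [-1.5, -5.7, -1.3]
gripper_width: 19.4
gripper_force: 50.0
```

```bash
python3 -c "from h import *;redtop()"
```

```text
red 47 149 12.8 [-0.4 -5.3 -1.3]
```

Emit:
{"method": "play_rows", "body": {
  "commands": [
    [[0.05, 0, 0, 0, 0, 0], [0.05, 0, 0, 0, 0, 0]]
  ]
}}

```text
t: 13.05
ee_pos: [509.5, -20.1, 94.2]
tcp_rot: [0.0, 0.792, 0.61, -0.0]
ft_force: [-1.9, -6.4, -0.8]
gripper_width: 19.8
gripper_force: 50.0
```

```bash
python3 -c "from h import *;redtop()"
```

```text
red 47 149 13.1 [-1.9 -5.4 -0.4]
```

Emit:
{"method": "play_rows", "body": {
  "commands": [
    [[0.05, 0, 0, 0, 0, 0], [0.1, 0, 0, 0, 0, 0], [0.1, 0, 0, 0, 0, 0]]
  ]
}}

```text
t: 13.48
ee_pos: [509.8, -19.1, 94.2]
tcp_rot: [0.0, 0.792, 0.61, -0.0]
ft_force: [-1.4, -5.2, -0.2]
gripper_width: 19.8
gripper_force: 50.0
```

```bash
python3 -c "from h import *;redtop()"
```

```text
red 48 149 13.525 [-2.2 -5.6 -1.3]
```

Emit:
{"method": "play_rows", "body": {
  "commands": [
    [[0.05, 0, 0, 0, 0, 0], [0.05, 0, 0, 0, 0, 0]]
  ]
}}

```text
t: 13.78
ee_pos: [509.9, -18.5, 94.1]
tcp_rot: [-0.0, 0.792, 0.61, -0.0]
ft_force: [-0.8, -4.8, -1.2]
gripper_width: 19.7
gripper_force: 50.0
```

```bash
python3 -c "from h import *;redtop()"
```

```text
red 81 142 13.825 [-0.7 -3.5 -1.6]
```

```bash
python3 -c "from h import *;redtop();snap('scene','s2.png');c=cam('scene');print(proj((497.5,-63.5,90),c),proj((497.5,-63.5,108),c))"
```

```text
red 80 142 13.875 [-1. -5. -2.]
[281.74372733 149.63341304] [281.90928235 143.25204074]
```

The link popped: its top rose 7 px against about 6.4 expected, and the force dropped. I'll ease the bar back slowly.

Emit:
{"method": "play_rows", "body": {
  "commands": [
    [[-0.12, 0, 0, 0, 0, 0], [-0.24, 0, 0, 0, 0, 0], [-0.36, 0, 0, 0, 0, 0], [-0.48, 0, 0, 0, 0, 0], [-0.6, 0, 0, 0, 0, 0], [-0.72, 0, 0, 0, 0, 0], [-0.84, 0, 0, 0, 0, 0], [-0.96, 0, 0, 0, 0, 0], [-1.08, 0, 0, 0, 0, 0], [-1.2, 0, 0, 0, 0, 0], [-1.35, 0, 0, 0, 0, 0], [-1.35, 0, 0, 0, 0, 0]]
  ]
}}

```text
t: 15.42
ee_pos: [506.5, -31.7, 94.2]
tcp_rot: [0.0, 0.792, 0.61, 0.0]
ft_force: [-0.7, 0.3, -1.7]
gripper_width: 19.9
gripper_force: 50.0
```

```bash
python3 -c "
from h import *
redtop(); plan((456.6,328.5,230),113); s=arm.state(); print(s['ee_pos'],s['ft_force'],s['gripper_width'])"
```

```text
red 62 143 15.475 [-0.4  0.6 -1.5]
psi now 75.2 shift [ 33.541 -14.025 -13.577] turn [  0.   -0.  -37.8]
[506.50736828 -31.61092282  94.21975631] [-0.44317336  0.59129846 -1.53158115] 19.85130115985532
```

Emit:
{"method": "play_rows", "body": {
  "commands": [
    [[0, 0, -4, 0, 0, 0], [0, 0, -9, 0, 0, 0], [0, 0, -13.6, 0, 0, 0], [33.5, -14, -13.6, 0, 0, -37.8], [33.5, -14, -13.6, 0, 0, -37.8], [33.5, -14, -13.6, 0, 0, -37.8], [33.5, -14, -13.6, 0, 0, -37.8], [33.5, -14, -13.6, 0, 0, -37.8], [33.5, -14, -13.6, 0, 0, -37.8], [33.5, -14, -13.6, 0, 0, -37.8], [33.5, -14, -13.6, 0, 0, -37.8], [33.5, -14, -13.6, 0, 0, -37.8]]
  ]
}}

```text
t: 16.98
ee_pos: [456.9, 327.1, 230.2]
tcp_rot: [0.0, 0.552, 0.834, -0.0]
ft_force: [-0.3, 0.0, -0.8]
gripper_width: 19.9
gripper_force: 50.0
```

```bash
python3 - <<'E'
from h import *
np.set_printoptions(precision=1,suppress=True)
im,cm=snap("wrist"); s=arm.state(); print(s["t"])
for a in((456.5,328.6,120),(456.5,328.6,78)): plan(a,113)
f=lambda i: cv2.resize(i[190:265,215:305,::-1] if i is im else i[190:265,215:305],None,fx=4,fy=4,interpolation=cv2.INTER_CUBIC)
cv2.imwrite("pics/w4.png",np.hstack([f(im),f(cv2.imread("pics/w3raw.png"))]))
E
```

```text
17.025
psi now 112.92 shift [ 0.2  0.  11. ] turn [-0.   0.  -0.1]
psi now 112.92 shift [ 0.2  0.  15.2] turn [-0.   0.  -0.1]
```

View pics/w4.png

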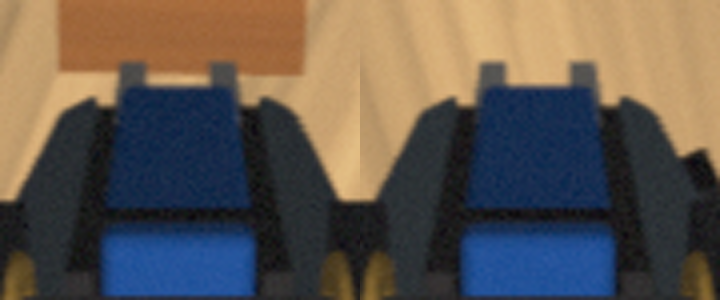

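The fork sits in the grip exactly as before the push (both crops match). I'll lower it into the holder.

Emit:
{"method": "play_rows", "body": {
  "commands": [
    [[0.17, 0, 4, 0, 0, 0], [0.17, 0, 8, 0, 0, 0], [0.17, 0, 9, 0, 0, 0], [0.17, 0, 10, 0, 0, 0], [0.17, 0, 11, 0, 0, 0], [0.17, 0, 12, 0, 0, 0], [0.17, 0, 13, 0, 0, 0], [0.17, 0, 14, 0, 0, 0], [0.17, 0, 15, 0, 0, 0], [0.17, 0, 15, 0, 0, 0]]
  ]
}}

```text
t: 18.27
ee_pos: [455.6, 329.4, 79.4]
tcp_rot: [-0.0, 0.552, 0.834, -0.001]
ft_force: [-0.2, 0.2, -0.7]
gripper_width: 19.8
gripper_force: 50.0
```

Emit:
{"method": "play_rows", "body": {
  "commands": [
    [[0, 0, 0.1, 0, 0, 0], [0, 0, 0.2, 0, 0, 0], [0, 0, 0.3, 0, 0, 0], [0, 0, 0.4, 0, 0, 0], [0, 0, 0.4, 0, 0, 0]]
  ]
}}

```text
t: 18.9
ee_pos: [456.0, 329.6, 76.2]
tcp_rot: [-0.0, 0.552, 0.834, 0.0]
ft_force: [-0.3, 0.2, -1.7]
gripper_width: 19.5
gripper_force: 50.0
```

Emit:
{"method": "play_rows", "body": {
  "commands": [
    [[0, 0, 0.02, 0, 0, 0], [0, 0, 0.02, 0, 0, 0], [0, 0, 0.02, 0, 0, 0], [0, 0, 0.02, 0, 0, 0], [0, 0, 0.02, 0, 0, 0], [0, 0, 0.02, 0, 0, 0], [0, 0, -3, 0, 0, 0], [0, 0, -7, 0, 0, 0], [0, 0, -12.4, 0, 0, 0], [0, 0, -12.4, 0, 0, 0]]
  ],
  "hand": 0,
  "newtons": 25
}}

```text
t: 20.15
ee_pos: [457.9, 330.7, 204.2]
tcp_rot: [0.002, 0.552, 0.834, 0.003]
ft_force: [0.4, 0.0, -1.0]
gripper_width: 91.3
gripper_force: 0.0
```

```bash
python3 - <<'E'
from h import *
np.set_printoptions(precision=1,suppress=True)
s=arm.state(); print(s["t"],s["ee_pos"],s["gripper_width"]); plan((497.5,-64.2,200),75.2); plan((440,-130,200),75.2)
E
```

```text
20.15 [457.9 330.7 204.2] 91.26326064984733
psi now 113.01 shift [-37.9 -11.8   0.3] turn [ 0.4 -0.2 37.8]
psi now 113.01 shift [-41.7 -19.7   0.2] turn [ 0.4 -0.2 37.8]
```

Emit:
{"method": "play_rows", "body": {
  "commands": [
    [[-37.9, -11.8, 0, 0, 0, 37.8], [-37.9, -11.8, 0, 0, 0, 37.8], [-37.9, -11.8, 0, 0, 0, 37.8], [-37.9, -11.8, 0, 0, 0, 37.8], [-37.9, -11.8, 0, 0, 0, 37.8], [-37.9, -11.8, 0, 0, 0, 37.8], [-37.9, -11.8, 0, 0, 0, 37.8], [-37.9, -11.8, 0, 0, 0, 37.8], [-37.9, -11.8, 0, 0, 0, 37.8], [-37.9, -11.8, 0, 0, 0, 37.8]]
  ]
}}

```text
t: 21.4
ee_pos: [495.3, -64.2, 200.1]
tcp_rot: [-0.0, 0.792, 0.611, -0.0]
ft_force: [0.5, -0.1, 1.0]
gripper_width: 91.2
gripper_force: 0.0
```

```bash
python3 - <<'E'
from h import *
np.set_printoptions(precision=1,suppress=True)
s=arm.state(); print(s["t"],s["ee_pos"],s["ft_force"]); plan((497.5,-64.2,78),75.2)
im,_=snap("scene"); old=cv2.imread("pics/scene0.png")[:,:,::-1]
for i in(old,im):
    h=cv2.cvtColor(np.ascontiguousarray(i),cv2.COLOR_RGB2HSV)[200:300,400:470]; b=(h[...,0]>105)&(h[...,0]<130)&(h[...,1]>120)
    y,x=np.nonzero(b); print(b.sum(),y.min()+200,y.max()+200,x.min()+400,x.max()+400,y.mean()+200,x.mean()+400)
redtop()
# tray from top view
t=cv2.imread("pics/top0.png"); g=cv2.cvtColor(t,cv2.COLOR_BGR2GRAY)[205:290,325:415]; m=(g<50).astype(np.uint8)
c,_=cv2.findContours(m,0,2); c=max(c,key=cv2.contourArea)+[325,205]
W=np.array([onz(q[0],cam("top"),35)[:2] for q in cv2.convexHull(c)],np.float32); print("tray",cv2.minAreaRect(W),cv2.boxPoints(cv2.minAreaRect(W)))
E
```

```text
21.4 [495.3 -64.2 200.1] [ 0.5 -0.1  1. ]
psi now 75.29 shift [ 0.1  0.2 12.2] turn [-0.  -0.   0.1]
325 222 252 429 447 235.2276923076923 437.05538461538464
332 222 252 429 448 235.20180722891567 437.5
red 207 141 21.5 [1.  0.6 0.3]
tray ((478.057373046875, -273.9237365722656), (127.8855209350586, 155.3922576904297), 9.939054489135742) [[ 401.7 -208.4]
 [ 428.5 -361.5]
 [ 554.5 -339.4]
 [ 527.6 -186.4]]
```

The fork is back in the holder (blue blob unchanged in the scene view) and the link is up. Next I'll grip the link.

Emit:
{"method": "play_rows", "body": {
  "commands": [
    [[0.06, 0.22, 4, 0, 0, 0], [0.06, 0.22, 8, 0, 0, 0], [0.06, 0.22, 10, 0, 0, 0], [0.06, 0.22, 11.2, 0, 0, 0], [0.06, 0.22, 12.2, 0, 0, 0], [0.06, 0.22, 12.2, 0, 0, 0]]
  ]
}}

```text
t: 22.25
ee_pos: [497.8, -65.2, 78.1]
tcp_rot: [-0.0, 0.792, 0.61, -0.0]
ft_force: [-0.3, -0.5, -0.3]
gripper_width: 91.1
gripper_force: 0.0
```

Emit:
{"method": "play_rows", "body": {
  "commands": [
    [[0, 0, 0, 0, 0, 0], [0, 0, 0, 0, 0, 0], [0, 0, 0, 0, 0, 0], [0, 0, 0, 0, 0, 0], [0, 0, 0, 0, 0, 0], [0, 0, 0, 0, 0, 0], [0, 0, 0, 0, 0, 0], [0, 0, 0, 0, 0, 0]]
  ],
  "hand": 255,
  "newtons": 20
}}

```text
t: 23.25
ee_pos: [497.8, -65.3, 78.2]
tcp_rot: [-0.0, 0.792, 0.61, -0.0]
ft_force: [-0.9, -0.7, 1.0]
gripper_width: 35.6
gripper_force: 20.0
```

Emit:
{"method": "play_rows", "body": {
  "commands": [
    [[0, 0, -0.5, 0, 0, 0], [0, 0, -1, 0, 0, 0], [0, 0, -1.7, 0, 0, 0], [0, 0, -2.5, 0, 0, 0], [0, 0, -4, 0, 0, 0], [0, 0, -8, 0, 0, 0], [0, 0, -12, 0, 0, 0], [0, 0, -12, 0, 0, 0]]
  ]
}}

```text
t: 24.25
ee_pos: [499.3, -65.7, 201.2]
tcp_rot: [0.002, 0.792, 0.61, 0.002]
ft_force: [-1.0, -0.5, -0.5]
gripper_width: 36.0
gripper_force: 20.0
```

```bash
python3 - <<'E'
from h import *
s=arm.state(); print(s["t"],s["ee_pos"],s["gripper_width"]); plan((476,-277,140),10)
E
```

```text
24.25 [499.32636928 -65.68401834 201.21974833] 35.97485705754663
psi now 75.21 shift [-21.027   3.107   6.138] turn [ 0.28 -0.18 65.21]
```

Emit:
{"method": "play_rows", "body": {
  "commands": [
    [[-21, 3.1, 0, 0, 0, 65], [-21, 3.1, 0, 0, 0, 65], [-21, 3.1, 0, 0, 0, 65], [-21, 3.1, 0, 0, 0, 65], [-21, 3.1, 0, 0, 0, 65], [-21, 3.1, 0, 0, 0, 65], [-21, 3.1, 0, 0, 0, 65], [-21, 3.1, 3, 0, 0, 65], [-21, 3.1, 6, 0, 0, 65], [-21, 3.1, 6, 0, 0, 65]]
  ]
}}

```text
t: 25.5
ee_pos: [472.9, -275.2, 136.4]
tcp_rot: [-0.001, 0.996, 0.091, -0.002]
ft_force: [0.2, 0.9, -1.3]
gripper_width: 36.0
gripper_force: 20.0
```

```bash
python3 - <<'E'
from h import *
im,cm=snap("wrist"); s=arm.state(); print(s["t"],s["ee_pos"],s["gripper_width"]); plan((476,-277,33),10)
cv2.imwrite("pics/w5.png",im[:,:,::-1])
E
```

```text
25.55 [ 473.68328087 -275.83505921  137.8415413 ] 35.882419002701056
psi now 10.38 shift [ 0.222  0.172 10.484] turn [-0.08  0.08  0.38]
```

View pics/w5.png

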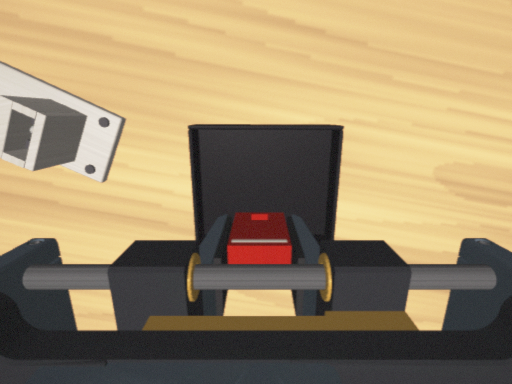

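The gripped red link (259,235) is centred over the tray interior (columns 190–340), square to its walls. Lowering it now.

Emit:
{"method": "play_rows", "body": {
  "commands": [
    [[0, 0, 3, 0, 0, 0], [0, 0, 6, 0, 0, 0], [0, 0, 8, 0, 0, 0], [0, 0, 9, 0, 0, 0], [0, 0, 10, 0, 0, 0], [0, 0, 10.4, 0, 0, 0], [0, 0, 10.4, 0, 0, 0]]
  ]
}}

```text
t: 26.42
ee_pos: [474.2, -276.3, 34.4]
tcp_rot: [0.0, 0.996, 0.089, 0.0]
ft_force: [-0.2, 0.1, -0.6]
gripper_width: 36.1
gripper_force: 20.0
```

Emit:
{"method": "play_rows", "body": {
  "commands": [
    [[0, 0, 0.1, 0, 0, 0], [0, 0, 0.2, 0, 0, 0], [0, 0, 0.3, 0, 0, 0], [0, 0, 0.3, 0, 0, 0]]
  ]
}}

```text
t: 26.92
ee_pos: [474.1, -276.3, 31.2]
tcp_rot: [-0.0, 0.996, 0.089, -0.0]
ft_force: [-0.3, 0.5, -0.7]
gripper_width: 35.8
gripper_force: 20.0
```

Emit:
{"method": "play_rows", "body": {
  "commands": [
    [[0, 0, 0.05, 0, 0, 0], [0, 0, 0.1, 0, 0, 0], [0, 0, 0.1, 0, 0, 0]]
  ]
}}

```text
t: 27.3
ee_pos: [474.2, -276.3, 30.3]
tcp_rot: [0.0, 0.996, 0.089, 0.0]
ft_force: [0.3, -0.3, 1.6]
gripper_width: 36.0
gripper_force: 20.0
```

Emit:
{"method": "play_rows", "body": {
  "commands": [
    [[0, 0, 0, 0, 0, 0], [0, 0, 0, 0, 0, 0]]
  ]
}}

```text
t: 27.55
ee_pos: [474.1, -276.3, 30.3]
tcp_rot: [0.0, 0.996, 0.089, 0.0]
ft_force: [-0.5, -0.1, 2.5]
gripper_width: 35.6
gripper_force: 20.0
```

Emit:
{"method": "play_rows", "body": {
  "commands": [
    [[0, 0, 0, 0, 0, 0], [0, 0, 0, 0, 0, 0], [0, 0, 0, 0, 0, 0], [0, 0, 0, 0, 0, 0], [0, 0, -1, 0, 0, 0], [0, 0, -3, 0, 0, 0], [0, 0, -6, 0, 0, 0], [0, 0, -10, 0, 0, 0], [0, 0, -16, 0, 0, 0], [0, 0, -18, 0, 0, 0], [0, 0, -18, 0, 0, 0]]
  ],
  "hand": 100
}}

```text
t: 28.92
ee_pos: [474.8, -276.7, 212.3]
tcp_rot: [0.001, 0.996, 0.089, 0.001]
ft_force: [-0.5, 0.4, -0.5]
gripper_width: 55.3
gripper_force: 0.0
```

```bash
python3 - <<'E'
from h import *
im,cm=snap("wrist"); s=arm.state(); print(s["t"],s["ee_pos"],s["gripper_width"],s["ft_force"])
cv2.imwrite("pics/w6.png",im[:,:,::-1])
for d in arm.pinpoint("wrist","link")[:2]: print(d,onz(d["uv"],cm,4))
print([proj((474+a,-276,60),cm) for a in(-18,18)])
E
```

```text
28.975 [ 474.14270573 -276.2829549   210.80236037] 55.21258866540952 [-1.05858143  0.72511236 -1.11446661]
{'uv': [259.0, 176.1], 'conf': 0.67} [ 473.04276645 -277.96574019    4.        ]
[array([255.09003161, 198.84711107]), array([260.37260669, 170.16540827])]
```

View pics/w6.png

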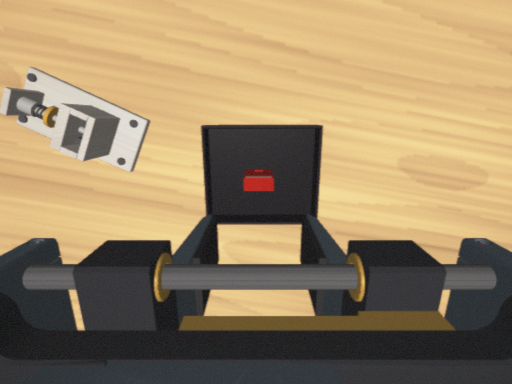

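The link stands upright at (259,181), well inside the tray, and the gripper is clear. Handing in.

```bash
python3 -c "
from h import *
print(arm.close_job())"
```

```text
the job is handed in; nothing more can be done
None
```

The job is done and handed in at about 29 s: the link was freed with the fork at roughly 6.5 N or less in the readings, the bar was eased back, the blue fork is back in its holder, and the red link stands upright in the black tray.

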